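# Bring the empty holder of the bar carousel to the front and restock it

## Task

Turn the condiment carousel by pushing the tab on its rim, slowly and gently, until the empty holder comes round to the front and the drop pin at the back falls into the rim's notch and locks it; feel for the lock and stop pushing at once. Then stand the loose lidded jar upright in the empty holder, lowered right to its floor without dropping or forcing it, and let go. Leave the mug, the saucers and the basket where they are.

Things in the scene. Friction and masses are not known exactly. Their poses are not given: they have to be found in the camera images.
- carousel: Steel turntable, 280 mm across, 15 mm thick, flat top 45 mm above the table. Origin: on the turning axis at its underside (30 mm up); z up; own -x points to the empty holder. Four round holders 78 mm from the axis, 90 degrees apart, three filled with fixed jars (tops 121 mm above the table). 2 to 3 N at the tab turns it; it stays where left. More than 25 N by the fingers is too hard.
- stand: Low round foot under the turntable, 170 mm across, fixed. Origin: on the turning axis at table height. At the start the empty holder is 15 to 75 degrees counter-clockwise (from above) of where it will lock, so turn clockwise. Further on than the lock there is free travel: pushed past fast, it can miss.
- bracket: Fixed grey bracket beyond the turntable that guides the pin; top 78 mm above the table. Origin: on the turning axis at table height; own x points to the pin, 0 to 20 degrees to the left of straight ahead. The rim's one notch, 16 mm wide, is only roughly opposite the empty holder (up to 15 degrees off, not measured): find the lock by feel. Locked, the turntable has about 2 mm of play, then a hard stop.
- tab (a point): Top middle of the upright black push tab on the rim, 80 mm above the table, 162 mm from the axis. Tab: 144 to 180 mm from the axis, 12 mm thick along the rim, 30 to 80 mm above the table; from above it is 95 degrees clockwise of the empty holder. Push its flat side, outside the rim. It starts in front of the turntable (robot side) and ends at its left (+y) side.
- empty_holder (a point): Centre of the floor of the empty round holder, 49 mm above the table. Dark steel cup, inside diameter 57 mm (flared to 63 mm at the mouth), outside 71 mm, its rim 14 mm above this floor, 78 mm from the turning axis.
- pin: Loose steel drop pin, 12 mm diameter, black knob 26 mm across (top 105 mm above the table), upright in the bracket over the far edge of the turntable, 122 mm from the axis. Origin: centre of its lower tip, z up. Riding on the turntable its tip is 45 mm above the table; over the notch it falls by its own weight to 30 mm.
- jar: The loose jar, on the table left or right of the carousel: white round jar with a steel lid, 52 mm diameter, 72 mm tall, straight sides, about 0.2 kg. Origin: centre of its underside, z up.
- mug: Bystander: white mug 76 mm across and 85 mm tall with a handle, on the side of the carousel opposite to the jar. Origin: centre of its underside.
- saucers: Bystander: stack of white saucers 130 mm across, 48 mm tall. Origin: centre of its underside.
- basket: Bystander: round brown bread basket 170 mm across, 60 mm tall. Origin: centre of its underside.
Mind the look-alikes: they are no part of the job. Leave any blue, orange or purple look-alike of the jar alone.

How it is judged:
On the way:
1. the carousel is locked: the drop pin has fallen into the rim's notch, the empty holder at the front (height (world z) of pin below 0.04 m and horizontal distance between pin and carousel below 0.134 m and horizontal distance between pin and empty_holder above 0.19 m), for 0.3 s.
At the end, for the whole second after the job is handed in: The pin is down in the notch (its tip below 40 mm, within 134 mm of the axis and more than 190 mm from the empty holder), and the jar stands upright (within about 4.5 degrees) in the holder, its underside within 4 mm of the holder's floor and within 5 mm of its centre, released and at rest (all of step 1 and horizontal distance between jar and empty_holder below 0.005 m and z of jar in the frame of empty_holder between -0.004 and 0.004 m and angle between jar's own z axis and vertical below 0.08 rad and linear speed of jar below 0.02 m/s and angular speed of carousel below 0.05 rad/s); the robot touches nothing.
It fails at once if the fingers push the carousel harder than 25 N (contact force between the fingers and carousel above 25 N).
It fails at once if the jar is dropped or forced onto the carousel (over 40 N) (contact force between jar and carousel above 40 N).
It fails at once if the mug is moved more than 20 mm (distance of mug from where it was at the start of the episode above 0.02 m).
It fails at once if the saucers is moved more than 20 mm (distance of saucers from where it was at the start of the episode above 0.02 m).
It fails at once if the basket is moved more than 20 mm (distance of basket from where it was at the start of the episode above 0.02 m).
It also fails if it takes over 72 s, if anything falls off the work surface, if the arm or the gripper's body presses on something with over 40 N, if the wrist force passes 120 N, or if a joint passes its speed limit or range.

## Robot

A 6-joint arm with a two-finger parallel gripper is mounted at the origin on the work surface. World frame = base frame: x ahead of the robot, y to its left, z up, the work surface at z = 0. Lengths are in m, angles in rad, forces in N, time in s.
With the tool pointing down it reaches from about 0.25 to 0.725 m from the base axis. Payload 4 kg.
Tool frame: the origin (TCP) lies on the front face of the gripper's body, between the roots of the fingers; the fingertips stand 73 mm ahead of it and the grasp point (between the pads) lies 54 mm ahead of it; z points along the fingers, y is the line along which they close (so a half turn about z gives the same grasp; the last joint's range is limited). The gripper opens to 85 mm and grips with 20 to 120 N. Pads are 22 mm wide; open, the fingers measure 114 mm over their backs; the gripper's body (76 mm by 85 mm) begins 54 mm behind the grasp point. The pads swing forward as they close: fully open they stand 13 mm farther back than shut.
Start: joints at [1.106, 0.241, 0.005, 1.335, 0, 1.571], TCP at [0.224, 0.447, 0.304] pointing down, gripper open.
Joint ranges: [-2.72, 2.72], [-1.05, 1.87], [-1.09, 1.28], [-1.99, 2.15], [-1.42, 1.44], [-3.14, 3.14]. Speed limits (rad/s): [2.79, 2.79, 3.14, 3.14, 3.14, 3.14].

## Interface

Orientations are given as a unit quaternion [x, y, z, w].
In Python, from workcell import bot gives the robot as it stands. The module is installed in compiled form; this text tells all that it offers.
- The arm moves only by the tool step_arm, never from a script. Its argument "rows" is a list of rows, each a list of 2 entries, a list of its own where there are three numbers: the shift along the tool's x, y, z in mm, then the turn about the tool's z in degrees. A call has 1 to 12 rows; each row is the pose to reach, as a shift and turn from the pose commanded when the call began, along the tool's axes at that moment; what a row does not reach only later rows make up. A row lasts 1/8 s, in which the tool goes at most 62.5 mm and 10.7 degrees, less where a joint would pass 70% of its speed; a pose out of reach is approached as far as the arm can. A call with a gripper value outside its range is refused whole. "claw" is the gripper's target within -1 to 1 (shut at 1, half-way at 0, fully open at -1), set as the call begins (left out, the last holds). The fingers move at their own pace and stop on an object; the grip force is fixed at half the most. Time passes only in rows, so rows that repeat a pose let the fingers close. It gives the time, the measured TCP pose, the force, the opening and the grip force at its end, in the units of the state.
- bot.get_obs(): the state, without advancing time (a new reading comes with each control period).
- bot.camera(name): name is "scene" or "side" or "wrist"; returns (picture, depth): 420x560x3 uint8, red, green, blue; 420x560 float32, m along the optical axis (not along the pixel's ray), 0 where there is no reading.
- bot.camera_params(name): a dict with "fx", "fy", "cx", "cy" (pixels), "pose" (4x4, takes a point from camera to world coordinates). Camera axes: x right, y up, looking along -z (the intrinsics and any distortion apply to the point x, -y, -z); pixel columns grow to the right and rows downward; lengths in m; the calibration is good to about 2 mm. The wrist camera is an equidistant fisheye: a pixel r from the principal point sees the ray r / f radians off the axis. A picture is of the moment at which its call begins: read the wrist's pose just before it. camera_params takes no time and is no camera call; for the wrist camera it gives the pose at the moment of the call.
- bot.job_done(): hands the job in; it is judged then, once.
Trained networks look in the newest picture that a camera, given by its name, has taken for a name from the list of things; names that differ only in an ending like _2 or _b are one class to them, and where a whole thing is asked for, a point or a joint stands for the part that bears it (a point fixed in the world has none). Each returns a list of dicts, best first, with "score" (0 to 1); they miss things now and then, are a little off and sometimes report something else, mostly with a low value. They report only what shows in the picture. A call takes as long as a camera call. They do not tell look-alikes from the thing itself.
- bot.trace(target, camera): "pixels" (420x560 bool, what is visible of it) and "uv" ([column, row] in pixels, amid what is visible of it).
The state is a dict: "clock": time; "joint_pos": joint angles; "joint_vel": joint speeds; "tau": joint torques, N m; "eef_pos": TCP position; "tool_rot": TCP orientation; "ft_force": force on the tool from outside, world axes, zero at the start; "ft_torque": the same for the moment, N m; "grip_width": finger opening in m; "grasp_force": force on a finger pad.
Only numpy, scipy, OpenCV 4.12 (cv2) and the standard library are available. Lean on these libraries where they do the work, as an engineer would, in place of code of your own. Each camera call takes 0.05 s, during which the arm holds its last target. There are 200 camera calls.

## Working session

There is one attempt and no reset: what is moved stays moved. The work goes in short steps, Python scripts to look and compute and a tool call to move; the robot and the scene stay as the last step left them, time stands still between calls to the robot, and variables do not carry over. Pictures are saved under pics/ and viewed, at most 10 in all, crops included, and the job is handed in when it is done.

Besides the shell and the picture viewer there is one more tool, called after "Emit:" as name(argument=value, ...), one argument or row to a line, values as JSON. step_arm: Moves the arm, as the interface text tells. Its arguments: {"type":"object","properties":{"rows":{"type":"array"},"claw":{"type":"number"}},"required":["rows"]}

```bash
mkdir -p pics
cat > h.py <<'E'
import numpy as np, cv2
from workcell import bot
def cloud(cam):
    p=bot.camera_params(cam); im,d=bot.camera(cam)
    return im,d,world(p,d)
def world(p,d):
    v,u=np.mgrid[0:420,0:560]; x=(u-p['cx'])/p['fx']; y=(v-p['cy'])/p['fy']
    P=np.stack([x*d,-y*d,-d],-1)
    T=np.array(p['pose']); return P@T[:3,:3].T+T[:3,3]
E
python3 - <<'E'
from h import *
o=bot.get_obs(); print({k:np.round(v,3) for k,v in o.items()})
ims=[]
for c in ['scene','side']:
    im,d,W=cloud(c); np.savez(f'{c}.npz',im=im,d=d,W=W)
    cv2.imwrite(f'pics/{c}0.png',im[...,::-1])
    for t in ['carousel','tab','empty_holder','pin','jar','mug','saucers','basket','bracket']:
        for r in bot.trace(t,c)[:3]:
            m=r['pixels']&(d>0); w=W[m]
            print(c,t,round(r['score'],2),np.round(r['uv']),m.sum(),np.round(np.median(w,0),3) if len(w) else '', np.round(np.percentile(w,2,axis=0),3) if len(w) else '',np.round(np.percentile(w,98,axis=0),3) if len(w) else '')
E
```

```text
{'clock': np.float64(0.0), 'joint_pos': array([1.106, 0.241, 0.004, 1.335, 0.   , 1.571]), 'joint_vel': array([-0.001, -0.001, -0.001, -0.002, -0.001, -0.001]), 'tau': array([-1.0000e-03, -3.7232e+01,  2.5241e+01,  1.7000e-02,  0.0000e+00,
        0.0000e+00]), 'eef_pos': array([0.224, 0.447, 0.303]), 'tool_rot': array([ 0.23 ,  0.973, -0.001, -0.   ]), 'ft_force': array([-0.109, -0.191, -0.125]), 'ft_torque': array([-0.001,  0.013, -0.03 ]), 'grasp_force': np.float64(0.0), 'grip_width': np.float64(0.085)}
scene carousel 0.95 [301. 217.] 7472 [ 0.655 -0.023  0.048] [ 0.52  -0.123  0.034] [0.772 0.124 0.123]
scene tab 0.58 [306. 217.] 7397 [ 0.655 -0.023  0.048] [ 0.52  -0.123  0.036] [0.772 0.123 0.123]
scene empty_holder 0.82 [303. 218.] 7308 [ 0.655 -0.024  0.048] [ 0.522 -0.123  0.036] [0.771 0.121 0.123]
scene jar 0.94 [174. 287.] 841 [ 0.548 -0.349  0.063] [ 0.516 -0.367  0.007] [ 0.561 -0.322  0.075]
scene jar 0.79 [174. 235.] 766 [ 0.446 -0.23   0.054] [ 0.406 -0.245  0.   ] [ 0.46  -0.196  0.075]
scene jar 0.63 [147. 266.] 845 [ 0.453 -0.335  0.059] [ 0.417 -0.353  0.002] [ 0
[... 1174 characters left out ...]
.196  0.075]
side jar 0.87 [270. 332.] 796 [ 0.433 -0.341  0.068] [ 0.414 -0.355  0.004] [ 0.46  -0.309  0.075]
side mug 0.77 [155. 164.] 954 [0.418 0.293 0.056] [0.385 0.245 0.   ] [0.456 0.355 0.085]
side mug 0.49 [372. 304.] 2679 [ 0.667 -0.386  0.047] [ 0.614 -0.439  0.011] [ 0.733 -0.321  0.052]
side saucers 0.75 [373. 304.] 2705 [ 0.667 -0.387  0.047] [ 0.614 -0.439  0.01 ] [ 0.734 -0.322  0.052]
side basket 0.94 [222. 121.] 1508 [0.684 0.436 0.034] [0.599 0.327 0.003] [0.748 0.484 0.06 ]
side bracket 0.58 [328. 183.] 572 [0.818 0.001 0.058] [ 0.767 -0.012  0.001] [0.864 0.032 0.081]
side bracket 0.54 [375. 304.] 2770 [ 0.668 -0.386  0.047] [ 0.614 -0.439  0.008] [ 0.736 -0.319  0.052]
```

View pics/scene0.png

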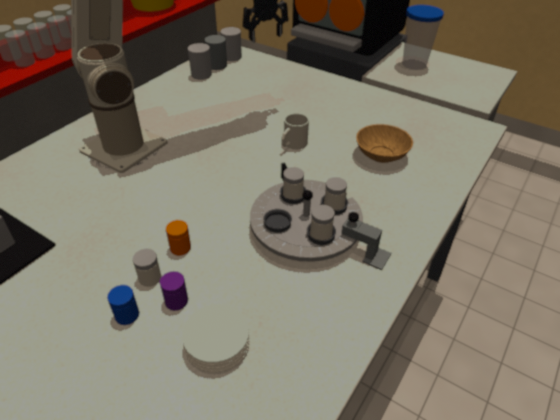

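View pics/side0.png

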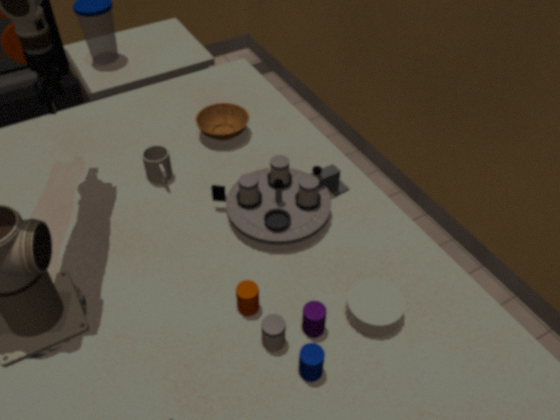

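The white jar is the target, at scene (147,266) and side (273,332). What could be taken for it:
- **Orange:** scene (178,237)
- **Purple:** scene (174,290)
- **Blue:** scene (123,304)
- **Three fixed jars on the carousel:** scene (293,184), (336,194) and (322,223)

The tab is at scene (284,170) and side (219,193). The empty holder is at scene (277,220).

```bash
cat > g.py <<'E'
from h import *
from scipy.optimize import least_squares
def fitc(P,r,q0):
    f=lambda q:np.hypot(*(P-q).T)-r
    return least_squares(f,q0,loss='soft_l1',f_scale=.002)
E
python3 - <<'E'
from g import *
S={c:np.load(c+'.npz') for c in ['scene','side']}
for c,z in S.items():
    W=z['W']; im=z['im'].astype(int); g=im.sum(-1)
    near=np.hypot(W[...,0]-.645,W[...,1])<.2
    # disc edge: outermost points at top height per angle
    P=W[near&(abs(W[...,2]-.045)<.004)]; q=np.array([.645,0.])
    for _ in range(5):
        a=np.degrees(np.arctan2(P[:,1]-q[1],P[:,0]-q[0])); r=np.hypot(P[:,0]-q[0],P[:,1]-q[1])
        E=[]
        for k in range(-180,180,5):
            m=(a>=k)&(a<k+5)&(r<.15)
            if m.sum()>3: i=np.where(m)[0][np.argsort(r[m])[-2]]; E.append(P[i,:2])
        s=fitc(np.array(E),.139,q); q=s.x
    print(c,'axis',q.round(4),'resid',np.abs(s.fun).mean().round(4))
    def blob(m,n):
        w=W[m]; print(' ',n,len(w),np.median(w,0).round(3),np.percentile(w,3,axis=0).round(3),np.percentile(w,97,axis=0).round(3),'ang',np.degrees(np.arctan2(*(np.median(w,0)[:2]-q)[::-1])).round(1),'r',np.hypot(*(np.median(w,0)[:2]-q)).round(3))
    dist=np.hypot(W[...,0]-q[0],W[...,1]-q[1]); ang=np.arctan2(W[...,1]-q[1],W[...,0]-q[0])
    H=W[...,2]
    blob(near&(dist>.144)&(H>.06)&(W[...,0]<.6),'tab')
    blob(near&(H>.095)&(W[...,0]>.74),'knob')
    blob(near&(dist<.03)&(H>.07),'post')
    blob(near&(g<150)&(dist<.12)&(dist>.04)&(abs(H-.049)<.006),'holderfloor')
    fl=near&(dist<.12)&(H>.11)
    n,l,st,cen=cv2.connectedComponentsWithStats(fl.astype(np.uint8))
    for i in range(1,n):
        if st[i,4]>15: blob(l==i,'fixedjar')
    for n,x0 in dict(white=(.44,-.33),orange=(.43,-.22),purple=(.54,-.345),blue=(.47,-.43)).items():
        m=(np.hypot(W[...,0]-x0[0],W[...,1]-x0[1])<.045)&(H>.068)&(H<.08)
        w=W[m]; s=cv2.minEnclosingCircle((w[:,:2]*1000).astype(np.float32)); print(' ',n,len(w),s,w.mean(0).round(3))
im=S['scene']['im']; im2=S['side']['im']
c=np.hstack([cv2.resize(im[140:260,230:400],None,fx=3,fy=3,interpolation=2),cv2.resize(im2[290:350,235:295],(360,360),interpolation=2)])[:,:,::-1]
c=cv2.resize(c,(800,int(800/c.shape[1]*c.shape[0]))); cv2.imwrite('pics/crop1.png',cv2.convertScaleAbs(c,alpha=1.5))
E
```

```text
scene axis [0.648  0.0099] resid 0.0109
  tab 45 [0.514 0.108 0.08 ] [0.506 0.1   0.063] [0.527 0.12  0.083] ang 143.7 r 0.166
  knob 96 [0.771 0.013 0.105] [0.759 0.003 0.097] [0.781 0.027 0.109] ang 1.3 r 0.123
  post 165 [0.651 0.006 0.109] [ 0.639 -0.001  0.073] [0.659 0.015 0.123] ang -53.3 r 0.005
  holderfloor 280 [ 0.62  -0.037  0.051] [ 0.57  -0.085  0.046] [0.745 0.068 0.055] ang -120.6 r 0.055
  fixedjar 283 [0.584 0.047 0.121] [0.561 0.027 0.111] [0.606 0.075 0.124] ang 150.1 r 0.074
  fixedjar 297 [0.692 0.072 0.121] [0.668 0.052 0.111] [0.714 0.099 0.124] ang 54.6 r 0.076
  fixedjar 78 [0.651 0.006 0.118] [ 0.639 -0.001  0.111] [0.66  0.018 0.123] ang -52.5 r 0.005
  fixedjar 348 [ 0.717 -0.035  0.121] [ 0.693 -0.055  0.112] [ 0.738 -0.01   0.124] ang -33.2 r 0.082
  white 357 ((440.5101318359375, -326.94671630859375), 27.19581413269043) [ 0.442 -0.329  0.073]
  orange 296 ((433.7362060546875, -220.74627685546875), 27.056415557861328) [ 0.436 -0.222  0.073]
  purple 403 ((536.3171997070312, -341.6822509765625), 26.741743087768555) [ 0.537 -0.343  0.073]
  blue 434 ((473
[... 556 characters left out ...]
0.123] ang 57.1 r 0.075
  fixedjar 258 [0.579 0.046 0.119] [0.556 0.026 0.111] [0.601 0.072 0.124] ang 150.3 r 0.077
  fixedjar 264 [ 0.71  -0.036  0.12 ] [ 0.688 -0.057  0.111] [ 0.734 -0.01   0.124] ang -34.0 r 0.077
  fixedjar 62 [0.644 0.005 0.117] [ 0.635 -0.003  0.111] [0.657 0.018 0.124] ang -111.2 r 0.003
  white 407 ((438.97528076171875, -330.79364013671875), 27.205514907836914) [ 0.439 -0.331  0.072]
  orange 344 ((433.1854248046875, -221.55967712402344), 27.104433059692383) [ 0.432 -0.223  0.071]
  purple 382 ((533.038330078125, -343.0457763671875), 27.165239334106445) [ 0.533 -0.345  0.072]
  blue 458 ((471.9304504394531, -429.52734375), 26.735000610351562) [ 0.472 -0.43   0.072]
```

View pics/crop1.png

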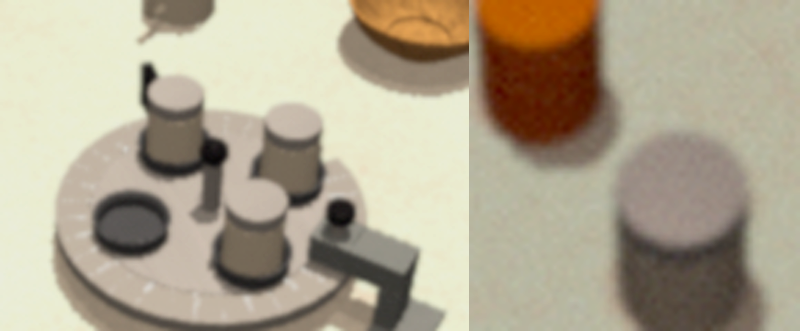

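Run:
```python
from g import *
C=[]
for c in ['scene','side']:
    z=np.load(c+'.npz'); W=z['W']; H=W[...,2]
    for x in [(.58,.046),(.689,.071),(.714,-.035),(.44,-.33)]:
        h=.121 if x[1]>-.2 else .072
        m=(np.hypot(W[...,0]-x[0],W[...,1]-x[1])<.04)&(abs(H-h)<.004)
        (cx,cy),r=cv2.minEnclosingCircle((W[m][:,:2]*1000).astype(np.float32)); C.append((cx,cy)); print(c,np.round([cx,cy,r],1))
    A=(np.array(C[-4])+C[-2])/2; print('axis',A.round(1))
    # edge radius profile at far-left arc
    A=A/1000; r=np.hypot(W[...,0]-A[0],W[...,1]-A[1]); a=np.degrees(np.arctan2(W[...,1]-A[1],W[...,0]-A[0]))
    m=(abs(H-.045)<.005)
    print([(k,int(1000*np.sort(r[m&(a>=k)&(a<k+3)&(r<.15)])[-1])) if (m&(a>=k)&(a<k+3)&(r<.15)).any() else k for k in range(0,120,3)])
    # low points inside rim radius (notch)
    n=(r>.112)&(r<.136)&(H<.038)&(a>5)&(a<130)
    v,u=np.where(n); print(list(zip(u,v,a[n].round(0),(1000*r[n]).round(0),(1000*H[n]).round(0)))[:30])
```

```text
scene [581.7  52.4  26.6]
scene [689.7  77.6  27.5]
scene [715.1 -30.9  26.8]
scene [ 440.5 -326.9   27.2]
axis [648.4  10.7]
[(0, 96), (3, 93), (6, 93), (9, 91), (12, 89), (15, 91), (18, 95), (21, 94), (24, 138), (27, 138), (30, 139), (33, 140), (36, 138), (39, 139), (42, 139), (45, 141), (48, 139), (51, 141), (54, 139), (57, 140), (60, 138), (63, 140), (66, 15), 69, (72, 141), (75, 61), (78, 65), (81, 57), (84, 61), (87, 66), (90, 96), (93, 109), (96, 128), (99, 139), (102, 141), (105, 144), (108, 144), (111, 144), (114, 140), (117, 139)]
[(np.int64(357), np.int64(240), np.float64(14.0), np.float64(134.0), np.float64(5.0)), (np.int64(357), np.int64(241), np.float64(14.0), np.float64(135.0), np.float64(2.0)), (np.int64(356), np.int64(242), np.float64(14.0), np.float64(133.0), np.float64(-4.0)), (np.int64(357), np.int64(242), np.float64(13.0), np.float64(136.0), np.float64(1.0)), (np.int64(355), np.int64(243), np.float64(10.0), np.float64(132.0), np.float64(3.0)), (np.int64(356), np.int64(243), np.float64(11.0), np.float64(134.0), np.float64(0.0)), (np.int64(354), np.int64(244), np.f
[... 623 characters left out ...]
3.0), np.float64(2.0)), (np.int64(355), np.int64(246), np.float64(6.0), np.float64(136.0), np.float64(2.0)), (np.int64(354), np.int64(247), np.float64(5.0), np.float64(134.0), np.float64(-1.0))]
side [580.7  48.9  27.6]
side [688.4  74.8  27.6]
side [711.9 -33.3  28.4]
side [ 439.  -330.8   27.2]
axis [646.3   7.8]
[(0, 50), (3, 57), (6, 63), (9, 67), (12, 73), (15, 78), (18, 83), (21, 139), (24, 139), (27, 138), (30, 140), (33, 139), (36, 141), (39, 140), (42, 140), (45, 143), 48, 51, 54, 57, 60, 63, 66, (69, 54), (72, 141), (75, 139), (78, 140), (81, 142), (84, 142), (87, 140), (90, 145), (93, 141), (96, 92), (99, 85), (102, 79), (105, 68), (108, 70), (111, 143), (114, 140), (117, 141)]
[]
```

Emit:
step_arm(
  rows=[
    [[-50,-25,0],0],
    [[-105,-50,0],0],
    [[-160,-78,0],0],
    [[-215,-105,0],0],
    [[-270,-132,0],0],
    [[-325,-160,0],0],
    [[-370,-180,0],0],
    [[-410,-200,0],0],
    [[-410,-200,0],0],
    [[-410,-200,0],0],
  ],
  claw=1,
)

```text
clock: 2.25
eef_pos: [0.5007, 0.0845, 0.3037]
tool_rot: [0.231, 0.973, 0.0, -0.0]
ft_force: [0.5, -0.3, 0.3]
grip_width: 0.0002
grasp_force: 0.0
```

Run:
```python
from h import *
o=bot.get_obs(); print(o['clock'],o['eef_pos'].round(4),o['tool_rot'].round(4),o['ft_force'].round(2),o['grip_width'])
p=bot.camera_params('wrist'); im,d=bot.camera('wrist'); print({k:np.round(v,3) for k,v in p.items()})
np.savez('w1.npz',im=im,d=d,pose=p['pose'],k=[p['fx'],p['fy'],p['cx'],p['cy']])
cv2.imwrite('pics/w1.png',im[...,::-1])
# top-down rectified view: sample plane z=.045
T=np.array(p['pose']); xs=np.linspace(.49,.81,560); ys=np.linspace(.17,-.15,560)
X,Y=np.meshgrid(xs,ys); P=np.stack([X,Y,0*X+.045],-1)
q=(P-T[:3,3])@T[:3,:3]; q=q*[1,-1,-1]
rr=np.hypot(q[...,0],q[...,1]); th=np.arctan2(rr,q[...,2])
u=p['fx']*th*q[...,0]/rr+p['cx']; v=p['fy']*th*q[...,1]/rr+p['cy']
R=cv2.remap(im,u.astype(np.float32),v.astype(np.float32),cv2.INTER_CUBIC)
cv2.imwrite('pics/w1top.png',cv2.convertScaleAbs(R[...,::-1],alpha=1.4))
```

```text
2.25 [0.5007 0.0845 0.3037] [ 2.305e-01  9.731e-01  0.000e+00 -5.000e-04] [ 0.51 -0.28  0.33] 0.00020500224006989227
{'fx': np.float64(325.192), 'fy': np.float64(325.192), 'cx': np.float64(279.056), 'cy': np.float64(209.042), 'pose': array([[ 0.45 , -0.846, -0.286,  0.426],
       [ 0.893,  0.426,  0.144,  0.122],
       [ 0.   , -0.32 ,  0.947,  0.374],
       [ 0.   ,  0.   ,  0.   ,  1.   ]])}
```

View pics/w1top.png

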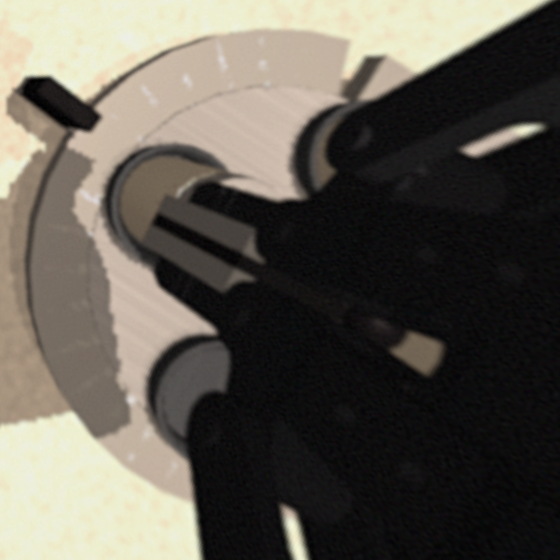

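The rectified wrist view shows the rim notch at about (362,70) and the tab at (58,103). That puts the notch about 68° from world x and the pin about 1.5°, so I need roughly 66° of clockwise turning. I'll descend beside the tab.

Emit:
step_arm(
  rows=[
    [[0,0,40],0],
    [[0,0,85],0],
    [[0,0,130],0],
    [[0,0,165],0],
    [[0,0,179],0],
    [[0,0,179],0],
  ],
)

```text
clock: 3.05
eef_pos: [0.5004, 0.0851, 0.1247]
tool_rot: [0.23, 0.973, -0.0, -0.001]
ft_force: [0.3, 0.2, -0.4]
grip_width: 0.0003
grasp_force: 0.0
```

Emit:
step_arm(
  rows=[
    [[0,1.5,0],0.5],
    [[0,3,0],1],
    [[0,4.5,0],1.5],
    [[-0.1,6,0],2],
    [[-0.2,7.5,0],2.6],
    [[-0.2,9,0],3.1],
    [[-0.3,10.5,0],3.6],
    [[-0.4,12,0],4.2],
  ],
)

```text
clock: 4.05
eef_pos: [0.5067, 0.095, 0.1248]
tool_rot: [0.266, 0.964, -0.0, -0.0]
ft_force: [0.5, -0.3, 0.1]
grip_width: -0.0001
grasp_force: 0.0
```

Emit:
step_arm(
  rows=[
    [[0,2,0],0.7],
    [[-0.1,4,0],1.4],
    [[-0.1,6,0],2.1],
    [[-0.2,8.1,0],2.8],
    [[-0.3,10.1,0],3.5],
    [[-0.4,12.1,0],4.2],
    [[-0.6,14.1,0],4.9],
    [[-0.8,16.1,0],5.6],
    [[-1,18.1,0],6.3],
    [[-1.2,20.1,0],7],
  ],
)

```text
clock: 5.3
eef_pos: [0.5179, 0.1118, 0.1248]
tool_rot: [0.325, 0.946, 0.0, -0.0]
ft_force: [-2.9, -0.5, 1.3]
grip_width: -0.0001
grasp_force: 1.5
```

```bash
cat > st.py <<'E'
from h import *
A=np.array([.647,.009])
o=bot.get_obs(); e=o['eef_pos']; q=o['tool_rot']; d=e[:2]-A
yaw=np.degrees(np.arctan2(2*q[0]*q[1],q[0]**2-q[1]**2))
a=np.degrees(np.arctan2(d[1],d[0])); t=np.radians(a)
f=o['ft_force']; print('t',round(float(o['clock']),2),'r',np.hypot(*d).round(4),'ang',a.round(2),'toolx',yaw.round(2),'Fcw',(f[0]*np.sin(t)-f[1]*np.cos(t)).round(2),'Frad',(f[0]*np.cos(t)+f[1]*np.sin(t)).round(2),'j',o['joint_pos'].round(2))
E
python3 st.py
```

```text
t 5.3 r 0.165 ang 141.47 toolx 142.13 Fcw -2.17 Frad 1.92 j [ 0.21  0.45 -0.2   0.93  0.    0.87]
```

Emit:
step_arm(
  rows=[
    [[0,2.9,0],1],
    [[-0.1,5.8,0],2],
    [[-0.2,8.6,0],3],
    [[-0.4,11.5,0],4],
    [[-0.6,14.4,0],5],
    [[-0.9,17.2,0],6],
    [[-1.2,20.1,0],7],
    [[-1.6,23,0],8],
    [[-2,25.8,0],9],
    [[-2.5,28.7,0],10],
    [[-3,31.5,0],11],
    [[-3.6,34.3,0],12],
  ],
)

```text
clock: 6.8
eef_pos: [0.5421, 0.1366, 0.1249]
tool_rot: [0.422, 0.907, 0.0, -0.0]
ft_force: [-4.3, 0.1, 0.4]
grip_width: -0.0004
grasp_force: 1.5
```

Emit:
step_arm(
  rows=[
    [[0,2.9,0],1],
    [[-0.1,5.8,0],2],
    [[-0.2,8.6,0],3],
    [[-0.4,11.5,0],4],
    [[-0.6,14.4,0],5],
    [[-0.9,17.2,0],6],
    [[-1.2,20.1,0],7],
    [[-1.6,23,0],8],
    [[-2,25.8,0],9],
    [[-2.5,28.7,0],10],
    [[-3,31.5,0],11],
    [[-3.6,34.3,0],12],
  ],
)

```text
clock: 8.3
eef_pos: [0.5707, 0.156, 0.1249]
tool_rot: [0.514, 0.858, 0.0, 0.0]
ft_force: [-3.8, 1.6, 0.2]
grip_width: 0.0001
grasp_force: 1.5
```

```bash
python3 st.py
cat > rot.py <<'E'
from g import *
A=np.array([.647,.009])
for c in ['scene','side']:
    im,d,W=cloud(c); H=W[...,2]; r=np.hypot(W[...,0]-A[0],W[...,1]-A[1])
    k=(abs(H-.1195)<.0065)&(r<.115)&(r>.04)
    n,l,st,cen=cv2.connectedComponentsWithStats(k.astype(np.uint8))
    for i in range(1,n):
        if st[i,4]>100:
            (x,y),R=cv2.minEnclosingCircle((W[l==i][:,:2]*1000).astype(np.float32))
            print(c,st[i,4],np.round([x,y,R],1),'ang',np.degrees(np.arctan2(y/1000-A[1],x/1000-A[0])).round(1))
    k=(np.hypot(W[...,0]-.769,W[...,1]-.012)<.03)&(H>.082)
    print(c,'knob top',np.percentile(H[k],90).round(4) if k.any() else None, k.sum())
    np.savez(c+'_r.npz',im=im,d=d,W=W)
E
python3 rot.py
```

```text
t 8.3 r 0.1656 ang 117.44 toolx 118.1 Fcw -2.67 Frad 3.19 j [ 0.27  0.55 -0.02  1.    0.    1.35]
scene 247 [611.3  80.5  28.8] ang 116.5
scene 288 [717.   44.7  28.2] ang 27.1
scene 332 [682.  -59.7  26.8] ang -63.0
scene knob top 0.1067 114
side 228 [716.2  40.5  28.5] ang 24.5
side 227 [611.3  77.7  27.6] ang 117.5
side 256 [682.2 -61.5  27.7] ang -63.4
side knob top 0.1055 77
```

Emit:
step_arm(
  rows=[
    [[0,2.9,0],1],
    [[-0.1,5.8,0],2],
    [[-0.2,8.6,0],3],
    [[-0.4,11.5,0],4],
    [[-0.6,14.4,0],5],
    [[-0.9,17.2,0],6],
    [[-1.2,20.1,0],7],
    [[-1.6,23,0],8],
    [[-2,25.8,0],9],
    [[-2.5,28.7,0],10],
    [[-3,31.5,0],11],
    [[-3.6,34.3,0],12],
  ],
)

```text
clock: 9.9
eef_pos: [0.6026, 0.1689, 0.125]
tool_rot: [0.601, 0.799, 0.0, 0.0]
ft_force: [-3.2, 0.4, 1.6]
grip_width: -0.0
grasp_force: 1.5
```

Emit:
step_arm(
  rows=[
    [[0,2.9,0],1],
    [[-0.1,5.8,0],2],
    [[-0.2,8.6,0],3],
    [[-0.4,11.5,0],4],
    [[-0.6,14.4,0],5],
    [[-0.9,17.2,0],6],
    [[-1.2,20.1,0],7],
    [[-1.6,23,0],8],
    [[-2,25.8,0],9],
    [[-2.5,28.7,0],10],
    [[-2.5,28.7,0],10],
  ],
)

```text
clock: 11.28
eef_pos: [0.6312, 0.1745, 0.1249]
tool_rot: [0.668, 0.744, 0.0, 0.0]
ft_force: [-1.0, 0.7, 1.2]
grip_width: -0.0001
grasp_force: 0.7
```

```bash
python3 st.py; python3 rot.py
python3 - <<'E'
from g import *
W=np.load('scene_r.npz')['W'];A=np.array([.647,.009])
H=W[...,2]; r=np.hypot(W[...,0]-A[0],W[...,1]-A[1]); a=np.degrees(np.arctan2(W[...,1]-A[1],W[...,0]-A[0]))
for k in range(4,40,2):
    m=(a>=k)&(a<k+2)&(r>.08)&(r<.15)&(abs(H-.045)<.005); print(k,m.sum(),(1000*r[m].max()).round() if m.any() else '',end=' | ')
im=np.load('scene_r.npz')['im'][150:290,220:420]; cv2.imwrite('pics/s3.png',cv2.convertScaleAbs(cv2.resize(im,None,fx=4,fy=4,interpolation=2)[...,::-1],alpha=1.5))
E
```

```text
t 11.28 r 0.1663 ang 95.44 toolx 96.15 Fcw -0.96 Frad 0.75 j [ 0.27  0.66  0.18  1.09 -0.    1.73]
scene 255 [642.3  89.6  27.9] ang 93.3
scene 306 [726.1  17.   28. ] ang 5.8
scene 325 [653.7 -66.2  27.6] ang -84.9
scene knob top 0.1213 241
side 222 [641.5  86.4  27.6] ang 94.0
side 234 [724.   15.1  30.1] ang 4.6
side 270 [652.8 -69.5  28.1] ang -85.8
side knob top 0.1204 100
4 0  | 6 0  | 8 0  | 10 0  | 12 0  | 14 0  | 16 0  | 18 0  | 20 0  | 22 0  | 24 2 141.0 | 26 3 141.0 | 28 7 141.0 | 30 5 141.0 | 32 5 141.0 | 34 5 139.0 | 36 9 141.0 | 38 6 142.0 |
```

View pics/s3.png

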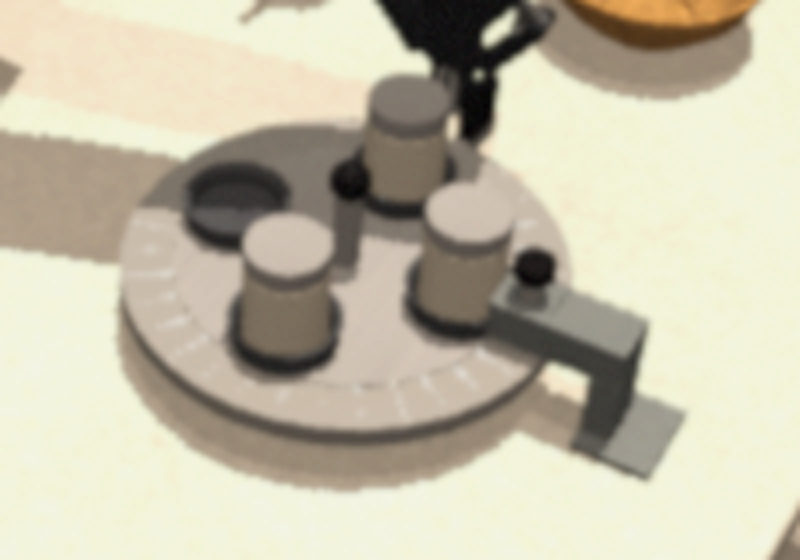

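Emit:
step_arm(
  rows=[
    [[0,1.5,0],0.5],
    [[0,2.9,0],1],
    [[-0.1,4.4,0],1.5],
    [[-0.1,5.8,0],2],
    [[-0.2,7.2,0],2.5],
    [[-0.2,8.6,0],3],
  ],
)

```text
clock: 12.12
eef_pos: [0.6393, 0.1752, 0.1249]
tool_rot: [0.688, 0.726, 0.0, 0.0]
ft_force: [-3.3, 0.3, 2.2]
grip_width: -0.0001
grasp_force: 1.5
```

Emit:
step_arm(
  rows=[
    [[0,1.5,0],0.5],
    [[0,2.9,0],1],
    [[-0.1,4.4,0],1.5],
    [[-0.1,5.8,0],2],
  ],
)

```text
clock: 12.62
eef_pos: [0.6452, 0.1754, 0.1249]
tool_rot: [0.7, 0.714, 0.0, 0.0]
ft_force: [-2.7, 0.7, 2.1]
grip_width: 0.0004
grasp_force: 1.5
```

```bash
python3 st.py; python3 rot.py
```

```text
t 12.62 r 0.1664 ang 90.64 toolx 91.14 Fcw -2.74 Frad 0.78 j [ 0.27  0.69  0.23  1.12 -0.    1.82]
scene 260 [648.   89.1  27.8] ang 89.3
scene 311 [727.   10.3  27.1] ang 0.9
scene 326 [646.3 -67.4  27.3] ang -90.6
scene knob top 0.1215 233
side 215 [648.1  86.1  27.3] ang 89.1
side 236 [722.6   7.4  27.8] ang -1.2
side 269 [644.3 -66.7  29.1] ang -92.1
side knob top 0.1203 92
```

Emit:
step_arm(
  rows=[
    [[0,1.5,0],0.5],
    [[0,2.9,0],1],
    [[-0.1,4.4,0],1.5],
    [[-0.1,5.8,0],2],
  ],
)

```text
clock: 13.22
eef_pos: [0.6509, 0.1754, 0.1249]
tool_rot: [0.712, 0.702, -0.0, -0.0]
ft_force: [-2.3, 0.7, 2.0]
grip_width: -0.0001
grasp_force: 1.6
```

Emit:
step_arm(
  rows=[
    [[0,1,0],0.4],
    [[0,2,0],0.7],
    [[-0.1,3,0],1],
  ],
)

```text
clock: 13.6
eef_pos: [0.654, 0.1753, 0.1249]
tool_rot: [0.718, 0.696, 0.0, 0.0]
ft_force: [-2.7, -0.0, 1.7]
grip_width: -0.0002
grasp_force: 1.3
```

Emit:
step_arm(
  rows=[
    [[0,1,0],0.4],
    [[0,2,0],0.7],
  ],
)

```text
clock: 13.85
eef_pos: [0.656, 0.1752, 0.1249]
tool_rot: [0.723, 0.691, 0.0, 0.0]
ft_force: [-2.7, 1.9, 1.4]
grip_width: -0.0004
grasp_force: 1.3
```

Emit:
step_arm(
  rows=[
    [[0,1,0],0.4],
    [[0,2,0],0.7],
  ],
)

```text
clock: 14.1
eef_pos: [0.6579, 0.1751, 0.1249]
tool_rot: [0.727, 0.687, 0.0, 0.0]
ft_force: [-2.9, 0.3, 1.9]
grip_width: 0.0001
grasp_force: 1.3
```

Emit:
step_arm(
  rows=[
    [[0,1,0],0.4],
    [[0,2,0],0.7],
  ],
)

```text
clock: 14.35
eef_pos: [0.6599, 0.175, 0.1249]
tool_rot: [0.731, 0.682, 0.0, 0.0]
ft_force: [-3.3, 0.7, 1.8]
grip_width: -0.0002
grasp_force: 1.2
```

Emit:
step_arm(
  rows=[
    [[0,1,0],0.4],
    [[0,2,0],0.7],
  ],
)

```text
clock: 14.6
eef_pos: [0.6619, 0.1748, 0.1249]
tool_rot: [0.735, 0.678, 0.0, 0.0]
ft_force: [-1.3, 0.1, 2.1]
grip_width: 0.0002
grasp_force: 1.1
```

```bash
cat > knob.py <<'E'
from h import *
for c in ['side','scene']:
    im,d,W=cloud(c); H=W[...,2]
    k=(np.hypot(W[...,0]-.769,W[...,1]-.012)<.016)&(H>.082)&(im.astype(int).sum(-1)<200)
    print(c,k.sum(),np.percentile(H[k],[50,95]).round(4) if k.any() else None)
E
python3 knob.py; python3 -c "
from h import *
for c in ['side','scene']:
    z=np.load(c+'_r.npz');W=z['W'];H=W[...,2]
    k=(np.hypot(W[...,0]-.769,W[...,1]-.012)<.016)&(H>.082)&(z['im'].astype(int).sum(-1)<200)
    print('before',c,k.sum(),np.percentile(H[k],[50,95]).round(4))"
```

```text
side 37 [0.088  0.0922]
scene 80 [0.09   0.0928]
before side 61 [0.1037 0.1064]
before scene 95 [0.1045 0.1077]
```

The pin has dropped: its knob top went from about 106 mm to 92 mm. I'll back off and lift.

Emit:
step_arm(
  rows=[
    [[0,-5,0],0],
    [[0,-12,0],0],
    [[2,-14,-30],0],
    [[2,-14,-80],0],
    [[2,-14,-130],0],
    [[2,-14,-170],0],
    [[2,-14,-170],0],
  ],
  claw=1,
)

```text
clock: 15.58
eef_pos: [0.6493, 0.1784, 0.3001]
tool_rot: [0.735, 0.678, 0.004, 0.002]
ft_force: [-0.1, 0.2, 0.5]
grip_width: -0.0001
grasp_force: 0.0
```

```bash
python3 rot.py; python3 knob.py
python3 - <<'E'
from h import *
o=bot.get_obs(); print({k:np.round(o[k],3) for k in ['clock','eef_pos','tool_rot','joint_pos','ft_force']})
E
```

```text
scene 268 [657.5  90.   28.7] ang 82.6
scene 312 [726.5   1.2  27.4] ang -5.6
scene 321 [638.3 -66.   26.7] ang -96.6
scene knob top 0.1213 171
side 220 [656.3  85.   28.9] ang 83.0
side 229 [724.3  -1.7  28.2] ang -7.9
side 272 [636.5 -68.9  27.5] ang -97.6
side knob top 0.1195 58
side 36 [0.0887 0.0916]
scene 77 [0.09  0.093]
{'clock': np.float64(15.775), 'eef_pos': array([0.647, 0.178, 0.293]), 'tool_rot': array([ 0.735,  0.678, -0.001, -0.001]), 'joint_pos': array([ 0.268,  0.607,  0.534,  1.501, -0.   ,  1.92 ]), 'ft_force': array([-0.602,  0.493, -0.668])}
```

Emit:
step_arm(
  rows=[
    [[-35,-11,0],-2],
    [[-80,-25,0],-6],
    [[-125,-40,0],-10],
    [[-170,-54,0],-14],
    [[-216,-68,0],-19],
    [[-262,-83,0],-23],
    [[-308,-98,0],-27],
    [[-354,-112,0],-31],
    [[-400,-127,10],-36],
    [[-445,-141,20],-40],
    [[-490,-155,40],-44],
    [[-522,-165,55],-47],
  ],
  claw=-1,
)

```text
clock: 17.27
eef_pos: [0.4394, -0.3301, 0.2373]
tool_rot: [0.404, 0.915, 0.0, -0.002]
ft_force: [0.6, -0.3, 0.8]
grip_width: 0.0855
grasp_force: 0.0
```

Run:
```python
from h import *
o=bot.get_obs(); print({k:np.round(o[k],4) for k in ['clock','eef_pos','tool_rot','joint_pos','grip_width']})
p=bot.camera_params('wrist'); im,d=bot.camera('wrist'); T=np.array(p['pose'])
v,u=np.mgrid[0:420,0:560]; x=u-p['cx'];y=v-p['cy'];r=np.hypot(x,y)/p['fx']
s=np.where(r>0,np.tan(np.minimum(r,1.4))/np.maximum(r,1e-9)/p['fx'],0)
W=np.stack([x*s*d,-y*s*d,-d],-1)@T[:3,:3].T+T[:3,3]
k=(d>0)&(abs(W[...,2]-.072)<.005)&(np.hypot(W[...,0]-.44,W[...,1]+.329)<.05)
print(k.sum(), W[k].mean(0).round(4), cv2.minEnclosingCircle((W[k][:,:2]*1000).astype(np.float32)))
cv2.imwrite('pics/w2.png',im[...,::-1])
```

```text
{'clock': np.float64(17.275), 'eef_pos': array([ 0.4394, -0.3301,  0.2373]), 'tool_rot': array([ 4.037e-01,  9.149e-01,  3.000e-04, -1.900e-03]), 'joint_pos': array([-6.4410e-01,  3.7680e-01,  1.8500e-02,  1.2163e+00, -3.0000e-04,
        1.8690e-01]), 'grip_width': np.float64(0.0855)}
3250 [ 0.4387 -0.3242  0.0721] ((439.6674499511719, -325.0167236328125), 25.54480743408203)
```

View pics/w2.png

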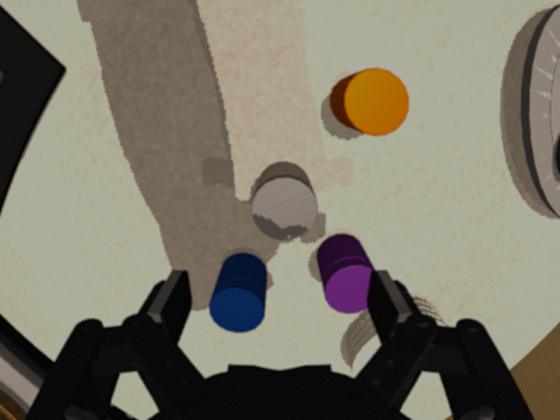

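The wrist view shows the white jar at (284,207), midway between the fingers. Orange (376,101), blue (238,292) and purple (348,272) are all clear of them. I'll descend and grip.

Emit:
step_arm(
  rows=[
    [[2.5,2.5,40],0],
    [[2.5,2.5,80],0],
    [[2.5,2.5,110],0],
    [[2.5,2.5,128],0],
    [[2.5,2.5,137],0],
    [[2.5,2.5,137],0],
  ],
)

```text
clock: 18.08
eef_pos: [0.4409, -0.3248, 0.1018]
tool_rot: [0.404, 0.915, 0.0, -0.001]
ft_force: [-0.5, -0.2, -0.1]
grip_width: 0.0855
grasp_force: 0.0
```

Emit:
step_arm(
  rows=[
    [[0,0,0],0],
    [[0,0,0],0],
    [[0,0,0],0],
    [[0,0,0],0],
    [[0,0,0],0],
    [[0,0,0],0],
  ],
  claw=1,
)

```text
clock: 18.82
eef_pos: [0.4423, -0.326, 0.1042]
tool_rot: [0.404, 0.915, -0.0, 0.001]
ft_force: [-0.5, 0.5, 6.1]
grip_width: 0.0507
grasp_force: 62.7
```

Emit:
step_arm(
  rows=[
    [[0,0,-3],0],
    [[0,0,-10],0],
    [[0,0,-30],0],
    [[0,0,-70],0],
    [[0,0,-115],0],
    [[0,0,-150],0],
    [[0,0,-160],0],
    [[0,0,-160],0],
  ],
)

```text
clock: 19.82
eef_pos: [0.4415, -0.3253, 0.2626]
tool_rot: [0.404, 0.915, 0.0, -0.0]
ft_force: [1.1, 0.6, -0.6]
grip_width: 0.0509
grasp_force: 62.7
```

```bash
cat > hand.py <<'E'
from g import *
o=bot.get_obs(); e=o['eef_pos']; q=o['tool_rot']; print({k:np.round(o[k],4) for k in ['clock','eef_pos','tool_rot','grip_width','ft_force']})
tx=np.array([q[0]**2-q[1]**2,2*q[0]*q[1]]); ty=np.array([tx[1],-tx[0]])
for c in ['scene','side']:
    im,d,W=cloud(c); np.savez(c+'_h.npz',im=im,W=W)
    for r in bot.trace('jar',c)[:6]:
        w=W[r['pixels']&(d>0)]
        if len(w)<50: continue
        m=np.median(w,0)
        if np.hypot(*(m[:2]-e[:2]))<.07 and m[2]>e[2]-.17 and m[2]>.1:
            Hs=w[:,2]; print(c,round(r['score'],2),np.round(r['uv']),len(w),m.round(4),'z',np.percentile(Hs,[1,5,95,99]).round(4))
            s=fitc(w[(Hs<np.percentile(Hs,60))][:,:2],.026,e[:2]); dd=s.x-e[:2]; print('  cyl centre',s.x.round(4),'tool xy off mm',(1000*np.array([dd@tx,dd@ty])).round(1),np.abs(s.fun).mean().round(4))
            lo=w[Hs<np.median(Hs)];hi=w[Hs>np.median(Hs)]
E
python3 hand.py; python3 -c "
import numpy as np,cv2
a=np.load('scene_h.npz')['im'][130:330,60:330];b=np.load('side_h.npz')['im'][200:400,170:440]
cv2.imwrite('pics/h.png',cv2.convertScaleAbs(cv2.resize(np.hstack([a,b]),(800,296))[...,::-1],alpha=1.4))"
```

```text
{'clock': np.float64(19.825), 'eef_pos': array([ 0.4415, -0.3253,  0.2626]), 'tool_rot': array([ 0.4038,  0.9149,  0.    , -0.    ]), 'grip_width': np.float64(0.0509), 'ft_force': array([ 1.0937,  0.6299, -0.5504])}
scene 0.59 [132. 215.] 974 [ 0.4546 -0.3371  0.2133] z [0.1612 0.1667 0.2323 0.2331]
  cyl centre [ 0.4396 -0.3256] tool xy off mm [ 1.1 -1.6] 0.0009
side 0.57 [278. 292.] 417 [ 0.441  -0.3497  0.1995] z [0.1574 0.1612 0.2296 0.2308]
  cyl centre [ 0.4388 -0.3266] tool xy off mm [ 0.9 -2.8] 0.0022
```

View pics/h.png

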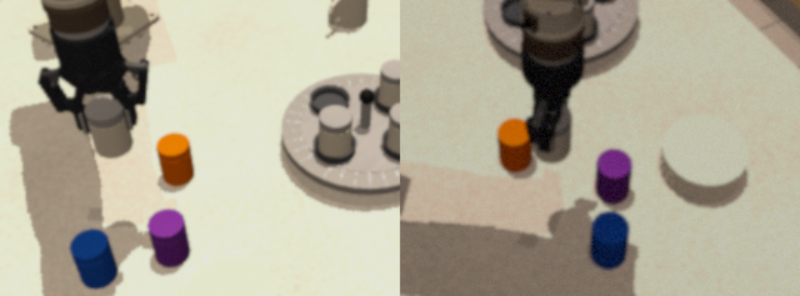

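Emit:
step_arm(
  rows=[
    [[12,22,0],-2],
    [[34,66,0],-8],
    [[56,110,0],-14],
    [[78,154,0],-20],
    [[100,198,0],-26],
    [[122,242,0],-31],
    [[144,286,0],-36],
    [[160,316,0],-39],
    [[168,329,0],-40],
    [[168,329,0],-40],
    [[168,329,30],-40],
    [[168,329,45],-40],
  ],
)

```text
clock: 21.52
eef_pos: [0.5702, 0.0188, 0.2162]
tool_rot: [0.068, 0.998, -0.0, -0.002]
ft_force: [-0.8, -0.2, -1.5]
grip_width: 0.0507
grasp_force: 62.9
```

```bash
python3 hand.py; python3 rot.py; python3 knob.py
python3 - <<'E'
from g import *
from scipy.spatial import ConvexHull
for c in ['scene','side']:
    z=np.load(c+'_h.npz'); im=z['im']; W=z['W']; 
    z0=np.load(c+('_r.npz')); 
p=bot.camera_params('wrist'); im,d=bot.camera('wrist'); T=np.array(p['pose'])
np.savez('w3.npz',im=im,d=d,pose=T,k=[p['fx'],p['cx'],p['cy']])
xs=np.linspace(.49,.65,560); ys=np.linspace(.10,-.06,560)
X,Y=np.meshgrid(xs,ys); P=np.stack([X,Y,0*X+.063],-1)
q=((P-T[:3,3])@T[:3,:3])*[1,-1,-1]; rr=np.hypot(q[...,0],q[...,1]); th=np.arctan2(rr,q[...,2])
R=cv2.remap(im,(p['fx']*th*q[...,0]/rr+p['cx']).astype(np.float32),(p['fy']*th*q[...,1]/rr+p['cy']).astype(np.float32),cv2.INTER_CUBIC)
cv2.imwrite('pics/w3.png',cv2.convertScaleAbs(R[...,::-1],alpha=1.5))
E
```

```text
{'clock': np.float64(21.525), 'eef_pos': array([0.5702, 0.0188, 0.2162]), 'tool_rot': array([ 6.770e-02,  9.977e-01, -5.000e-04, -1.500e-03]), 'grip_width': np.float64(0.0507), 'ft_force': array([-0.849 , -0.2364, -1.5365])}
scene 0.76 [282. 172.] 558 [0.5828 0.0036 0.1557] z [0.0006 0.1134 0.1858 0.1877]
  cyl centre [0.5672 0.018 ] tool xy off mm [ 2.9 -1.2] 0.0086
side 0.62 [244. 186.] 350 [0.5496 0.0012 0.1484] z [0.1117 0.1163 0.1839 0.1856]
  cyl centre [0.5669 0.016 ] tool xy off mm [ 2.9 -3.3] 0.0013
scene 258 [657.   88.4  27.2] ang 82.8
scene 313 [726.1   1.5  26.7] ang -5.4
scene 323 [637.6 -66.9  27.4] ang -97.1
scene knob top 0.1211 176
side 170 [657.5  84.9  29.1] ang 82.1
side 233 [724.9  -3.2  27.9] ang -8.9
side 273 [636.6 -68.2  27.8] ang -97.7
side knob top 0.1201 52
side 39 [0.0882 0.0909]
scene 79 [0.0901 0.0933]
```

View pics/w3.png

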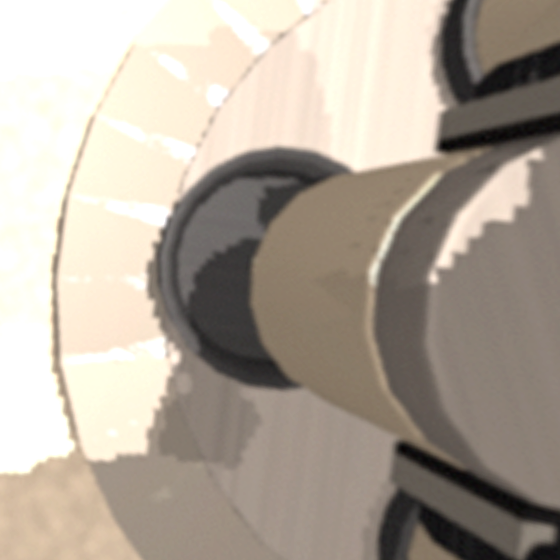

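The rectified wrist view shows the holder ring centred near (286,267), with the held jar above it and to the right in the picture. I'll compare the two using the wrist depth.

Run:
```python
from g import *
z=np.load('w3.npz'); im,d,T=z['im'],z['d'],z['pose']; f,cx,cy=z['k']
v,u=np.mgrid[0:420,0:560]; x=u-cx;y=v-cy;r=np.maximum(np.hypot(x,y)/f,1e-9)
s=np.tan(np.minimum(r,1.4))/r/f
W=np.stack([x*s*d,-y*s*d,-d],-1)@T[:3,:3].T+T[:3,3]; H=W[...,2]; n=np.hypot(W[...,0]-.57,W[...,1]-.02); ok=d>0
k=ok&(n<.04)&(H>.12)&(H<.175); s=fitc(W[k][:,:2],.026,np.array([.57,.02])); print('jar',k.sum(),s.x.round(4),np.abs(s.fun).mean().round(4))
for lo,hi in [(.118,.135),(.135,.155),(.155,.172)]:
    k=ok&(n<.04)&(H>lo)&(H<hi); s=fitc(W[k][:,:2],.026,np.array([.57,.02])); print('  z',lo,s.x.round(4),k.sum())
k=ok&(n<.045)&(H>.058)&(H<.068); s=least_squares(lambda q:np.hypot(*(W[k][:,:2]-q[:2]).T)-q[2],[.57,.02,.033],loss='soft_l1',f_scale=.002); print('ring',k.sum(),s.x.round(4),np.abs(s.fun).mean().round(4))
for rr in (.0335,): print('ring fixed',fitc(W[k][:,:2],rr,np.array([.57,.02])).x.round(4))
k2=ok&(n<.06)&(H>.1)&(H<.13)
print('jar bottom z',np.percentile(H[ok&(n<.04)&(H>.09)],[.5,2]).round(4))
# fixed floor
k=ok&(n<.035)&(H<.055)&(H>.044);print('floor z',np.median(H[k]).round(4))
```

```text
jar 5233 [0.5704 0.0204] 0.0018
  z 0.118 [0.5708 0.0205] 806
  z 0.135 [0.5706 0.0204] 1356
  z 0.155 [0.5702 0.0205] 2662
ring 1268 [0.5701 0.0233 0.0316] 0.0015
ring fixed [0.5724 0.0227]
jar bottom z [0.1211 0.1321]
floor z 0.0491
```

Emit:
step_arm(
  rows=[
    [[-1.5,2.7,5],0],
    [[-1.5,2.7,15],0],
    [[-1.5,2.7,25],0],
    [[-1.5,2.7,34],0],
    [[-1.5,2.7,40],0],
    [[-1.5,2.7,43],0],
    [[-1.5,2.7,43],0],
  ],
)

```text
clock: 22.85
eef_pos: [0.5733, 0.0228, 0.1748]
tool_rot: [0.067, 0.998, -0.0, -0.0]
ft_force: [0.2, 0.1, -0.8]
grip_width: 0.051
grasp_force: 62.9
```

Emit:
step_arm(
  rows=[
    [[0,0,1],0],
    [[0,0,2],0],
    [[0,0,3],0],
    [[0,0,4],0],
    [[0,0,5],0],
    [[0,0,6],0],
  ],
)

```text
clock: 23.6
eef_pos: [0.5733, 0.0229, 0.1688]
tool_rot: [0.067, 0.998, 0.0, -0.0]
ft_force: [-0.3, -1.2, -1.5]
grip_width: 0.0509
grasp_force: 62.9
```

Emit:
step_arm(
  rows=[
    [[0.4,-0.7,0],0],
    [[0.8,-1.3,1],0],
    [[0.8,-1.3,2],0],
    [[0.8,-1.3,3],0],
    [[0.8,-1.3,4],0],
  ],
)

```text
clock: 24.22
eef_pos: [0.5723, 0.0217, 0.1648]
tool_rot: [0.067, 0.998, 0.0, -0.0]
ft_force: [-1.3, -0.1, -2.4]
grip_width: 0.0509
grasp_force: 62.9
```

Emit:
step_arm(
  rows=[
    [[0,0,1],0],
    [[0,0,2],0],
    [[0,0,3],0],
  ],
)

```text
clock: 24.6
eef_pos: [0.5723, 0.0217, 0.1619]
tool_rot: [0.067, 0.998, -0.0, 0.0]
ft_force: [-0.2, -0.4, -2.0]
grip_width: 0.0504
grasp_force: 62.9
```

Emit:
step_arm(
  rows=[
    [[0,0,1],0],
    [[0,0,2],0],
    [[0,0,3],0],
  ],
)

```text
clock: 24.98
eef_pos: [0.5723, 0.0217, 0.1589]
tool_rot: [0.067, 0.998, -0.0, 0.0]
ft_force: [0.4, 0.7, -1.8]
grip_width: 0.051
grasp_force: 62.9
```

Emit:
step_arm(
  rows=[
    [[0,0,1],0],
    [[0,0,2],0],
  ],
)

```text
clock: 25.22
eef_pos: [0.5723, 0.0217, 0.1569]
tool_rot: [0.067, 0.998, -0.0, -0.0]
ft_force: [-0.6, -0.0, -1.6]
grip_width: 0.0511
grasp_force: 62.9
```

No side force, so the jar is inside the cup. The floor should come at about TCP z = 0.153, so I'll use 1 mm steps.

Emit:
step_arm(
  rows=[
    [[0,0,0.5],0],
    [[0,0,1],0],
    [[0,0,1.5],0],
    [[0,0,2],0],
    [[0,0,2],0],
  ],
)

```text
clock: 25.85
eef_pos: [0.5723, 0.0217, 0.1548]
tool_rot: [0.067, 0.998, -0.0, -0.0]
ft_force: [0.6, -0.3, -1.3]
grip_width: 0.0511
grasp_force: 62.9
```

Emit:
step_arm(
  rows=[
    [[0,0,0.5],0],
    [[0,0,1],0],
  ],
)

```text
clock: 26.1
eef_pos: [0.5723, 0.0217, 0.1539]
tool_rot: [0.067, 0.998, -0.0, 0.0]
ft_force: [0.2, 0.9, -0.5]
grip_width: 0.0508
grasp_force: 62.9
```

Emit:
step_arm(
  rows=[
    [[0,0,0.5],0],
    [[0,0,0.5],0],
  ],
)

```text
clock: 26.35
eef_pos: [0.5723, 0.0217, 0.1534]
tool_rot: [0.067, 0.998, -0.0, -0.0]
ft_force: [-0.1, 0.3, -2.2]
grip_width: 0.0506
grasp_force: 62.9
```

Emit:
step_arm(
  rows=[
    [[0,0,0.4],0],
    [[0,0,0.4],0],
  ],
)

```text
clock: 26.6
eef_pos: [0.5723, 0.0217, 0.1533]
tool_rot: [0.067, 0.998, 0.0, 0.0]
ft_force: [-0.5, 0.1, -0.3]
grip_width: 0.0509
grasp_force: 62.9
```

Emit:
step_arm(
  rows=[
    [[0,0,0.4],0],
    [[0,0,0.4],0],
  ],
)

```text
clock: 26.85
eef_pos: [0.5723, 0.0217, 0.1532]
tool_rot: [0.067, 0.998, 0.0, 0.0]
ft_force: [-3.1, 0.0, 5.0]
grip_width: 0.051
grasp_force: 63.1
```

```bash
python3 knob.py; python3 -c "
from workcell import bot
for _ in range(3):
    o=bot.get_obs(); print(o['ft_force'].round(2),o['eef_pos'].round(5)); bot.camera('side')"
```

```text
side 35 [0.0896 0.0917]
scene 82 [0.09   0.0926]
[-2.96 -0.04  4.98] [0.57232 0.02167 0.15322]
[-3.09 -0.01  5.12] [0.57232 0.02169 0.15325]
[-2.84 -0.01  5.99] [0.5723  0.02169 0.15322]
```

The jar is on the floor (about 7 N of contact). Releasing.

Emit:
step_arm(
  rows=[
    [[0,0,-0.2],0],
    [[0,0,-0.2],0],
    [[0,0,-0.2],0],
    [[0,0,-0.2],0],
    [[0,0,-0.2],0],
    [[0,0,-0.2],0],
  ],
  claw=-1,
)

```text
clock: 27.85
eef_pos: [0.5723, 0.0217, 0.1528]
tool_rot: [0.067, 0.998, -0.0, -0.0]
ft_force: [-0.1, 1.0, -0.6]
grip_width: 0.0854
grasp_force: 0.0
```

Emit:
step_arm(
  rows=[
    [[0,0,-8],0],
    [[0,0,-30],0],
    [[0,0,-70],0],
    [[0,0,-115],0],
    [[0,0,-150],0],
    [[-20,0,-160],0],
    [[40,0,-160],0],
    [[80,0,-160],0],
    [[120,0,-160],0],
    [[160,0,-160],0],
    [[180,0,-160],0],
  ],
)

```text
clock: 29.22
eef_pos: [0.392, 0.0457, 0.3136]
tool_rot: [0.066, 0.998, 0.0, 0.0]
ft_force: [-0.0, 0.3, 0.0]
grip_width: 0.0855
grasp_force: 0.0
```

```bash
python3 knob.py
python3 - <<'E'
from g import *
o=bot.get_obs(); print({k:np.round(o[k],3) for k in ['clock','eef_pos','grip_width','ft_force']})
J=[]
for c in ['scene','side']:
    im,d,W=cloud(c); H=W[...,2]
    if c=='side': cv2.imwrite('pics/end.png',cv2.convertScaleAbs(cv2.resize(im[120:300,150:400],(800,576))[...,::-1],alpha=1.4))
    for x in [(.5715,.022),(.657,.0865),(.7255,0),(.637,-.0675)]:
        m=(np.hypot(W[...,0]-x[0],W[...,1]-x[1])<.035)&(H>.1); w=W[m]
        t=w[abs(w[:,2]-.121)<.005]
        print(c,np.round(cv2.minEnclosingCircle((t[:,:2]*1000).astype(np.float32))[0],1),'top z',np.percentile(w[:,2],[50,97]).round(4))
E
```

```text
side 37 [0.088  0.0916]
scene 81 [0.0898 0.093 ]
{'clock': np.float64(29.325), 'eef_pos': array([0.392, 0.046, 0.314]), 'grip_width': np.float64(0.085), 'ft_force': array([0.796, 0.537, 0.249])}
scene [570.8  19.5] top z [0.1205 0.1244]
scene [655.7  88. ] top z [0.1205 0.1242]
scene [725.    0.8] top z [0.1208 0.1242]
scene [638.7 -67.3] top z [0.1208 0.1239]
side [568.7  18. ] top z [0.1188 0.1229]
side [656.   87.2] top z [0.1185 0.1232]
side [723.2  -0.8] top z [0.1186 0.1233]
side [636.  -68.5] top z [0.1192 0.1237]
```

View pics/end.png

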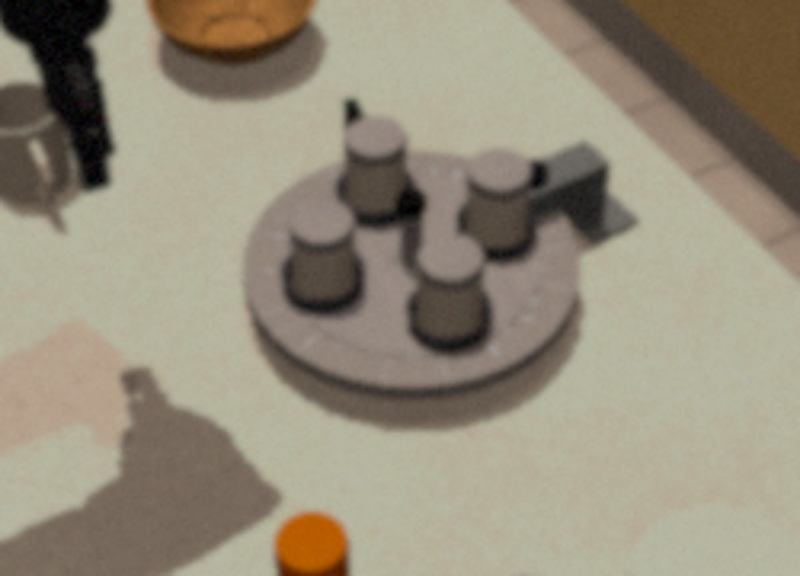

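The jar stands upright in the front holder at (322,255), its top level with the three fixed jars, and the pin's knob is still down. Handing in.

```bash
python3 -c "
from workcell import bot
print(bot.job_done())"
```

```text
the job is handed in; nothing more can be done
None
```

I handed the job in at about 29 s: the carousel is locked with the drop pin in the notch, and the white jar stands upright on the floor of the front holder, released. My measurements support this, but the hand-in returned no verdict.

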